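Slide box through the spring gate

ROBOT

A 6-joint arm with a two-finger parallel gripper is mounted at the origin on a cart in front of the work surface, level with it; the furniture and walls round the work are solid. World frame = base frame: x ahead of the robot, y to its left, z up, the work surface at z = 0. Lengths are in m, angles in degrees, forces in N, time in s.
With the tool pointing down it reaches from about 0.3 to 0.75 m from the base axis. Payload 8.5 kg.
Tool frame: the origin (TCP) lies on the centre line of the jaws, within the pads' length; the fingertips stand 19 mm ahead of it and the grasp point (between the pads) is the TCP (env.tcp_to_tips is the z of the fingertips in the tool frame, in m); z points along the fingers, y is the line along which they close (so a half turn about z gives the same grasp; the last joint's range is limited). The gripper opens to 85 mm and grips with 20 to 120 N. Pads are 22 mm wide; open, the fingers measure 114 mm over their backs; the gripper's body (76 mm by 85 mm) begins 54 mm behind the grasp point. The pads swing forward as they close: fully open they stand 13 mm farther back than shut.
Start: joints at [57.279, 21.807, 74.336, -0, 83.858, -12.336], TCP at [0.192, 0.516, 0.25] pointing down, gripper open.
Joint ranges: [-178.18, 178.18], [-50.72, 133.34], [12.68, 142.11], [-81.47, 261.47], [9.98, 163.14], [-165.26, 165.26]. Speed limits (degrees/s): [136.94, 136.94, 180, 180, 180, 180].

INTERFACE

Orientations are given as a 3x3 rotation matrix whose columns are the frame's x, y, z axes.
In Python, from rig import env gives the robot as it stands.
- The arm moves only by the tool servo_tool, never from a script. Its argument "steps" is a list of rows, each an object of numbers: "tx", "ty", "tz": the shift along the world's x, y, z in cm; "yaw": the turn about the world's z in degrees; "claw": the finger opening in cm, from 0 to 8.54. In form: [{"tx": .., "ty": .., "tz": .., "yaw": .., "claw": ..}, ...]. A call has 1 to 20 rows; each row shifts and turns the commanded pose from where the row before left it; what a row does not reach is not made up. A row lasts 1/10 s, in which the tool goes at most 50 mm and 8.59 degrees, less where a joint would pass 70% of its speed; a pose out of reach is approached as far as the arm can. A call with a gripper value outside its range is refused whole. The fingers move at their own pace and stop on an object; "newtons" is the grip in N (left out, the last holds). Time passes only in rows, so rows that do not move let the fingers close. It gives the time, the measured TCP pose, the force, the opening and the grip force at its end, in the units of the state.
- env.observe(): the state, without advancing time (a new reading comes with each control period).
- env.get_image(name): name is "side" or "top" or "wrist"; returns (picture, depth): 384x512x3 uint8, red, green, blue; 384x512 float32, m along the optical axis (not along the pixel's ray), 0 where there is no reading.
- env.camera_model(name): a dict with "fovy" (degrees; the focal length in pixels is half the picture's height over the tangent of half this angle, whatever the lens; pixels are square), "cx", "cy" (the principal point, pixels), "T" (4x4, takes a point from camera to world coordinates). Camera axes: x right, y down, z forward; pixel columns grow to the right and rows downward; lengths in m; the calibration is good to about 2 mm. A picture is of the moment at which its call begins: read the wrist's pose just before it. camera_model takes no time and is no camera call; for the wrist camera it gives the pose at the moment of the call.
- env.close_job(): hands the job in; it is judged then, once.
The state is a dict: "time_s": time; "q": joint angles; "qvel": joint speeds; "joint_efforts": joint torques, N m; "position": TCP position; "tool_rot": TCP orientation; "ft_force": force on the tool from outside, world axes, zero at the start; "wrist_torque": the same for the moment, N m; "grip_width": finger opening in m; "gripper_force": force on a finger pad.
Only numpy, scipy, OpenCV 4.12 (cv2) and the standard library are available. Lean on these libraries where they do the work, as an engineer would, in place of code of your own. Each camera call takes 0.05 s, during which the arm holds its last target. There are 200 camera calls.

TASK

Push the dark blue slide box along the white chute until all of it lies beyond the red drop gate. The gate springs up, so press its long yellow pedal fully down with one fingertip and keep it down, sliding along it, while the other finger pushes the box from behind; once the whole box is past, let the gate spring up behind it. Only push: do not lift or tip the box, and leave the things round the chute where they are.

Things in the scene. Friction and masses are not known exactly. Their poses are not given: they have to be found in the camera images.
- chute: Straight white chute with low aluminium side rails, fixed to the bench, about 450 mm long. Origin on the bench (z = 0) below the gate, midway between the rails. Its x axis is the direction the box must travel, y points across to the pedal side, z up. Rails: inner faces at y = -50 and +50 mm, 6 mm thick, tops 50 mm above the bench.
- deck_mid (a point): Point on the chute's line, above its origin, at deck height: deck top 36 mm above the bench, reaching from x = -235 mm (open entry) to x = +207 mm (end stop, 54 mm above the bench). A 14 mm slot crosses the deck here for the gate.
- axle (a point): Hinge axle of the gate, along the chute's x, outside the rail away from the pedal: chute y = -66 mm, 28 mm above the bench. Brackets reach y = -77 mm.
- gate (a joint): Drop gate: 0 = up (shut), 0.25 = down (open, 3 mm below the deck), stop at 0.26 rad; above 0.23 the box passes freely. A spring always lifts it (3 to 7 N at the pedal, most when down). Red blade across the chute at chute x -4 to +4 mm; up, it stands 12 mm over the deck at mid-chute, 23 mm at the pedal-side rail. The box cannot push it open.
- pedal (a point): Middle of the top of the yellow ribbed pedal, which is part of the gate. 300 mm along the chute (chute x -255 to +45 mm), 44 mm across (y +62 to +106 mm). Pressing anywhere on it lowers the gate. Gate up: this point is about 88 mm above the bench, the plate slopes up outward 0.25 rad. Gate down: plate level, top 52 mm above the bench, 16 mm over the deck.
- slide_case: Closed dark blue slide box, 92 x 167 x 38 mm, about 0.28 kg, loose on the deck before the gate, lengthwise in the chute. Origin at the middle of its underside; its y axis is its length, lying along the chute, z up; flat ends 84 mm from the origin. Lid fixed shut.
- tape_roll: Roll of tan tape, 96 mm across, 48 mm high, on the bench; leave alone. Origin under its centre.
- beaker: Small glass beaker, 61 mm across, 68 mm high; leave alone. Origin under its centre.
- cover_glass_box: Small white and green box, 27 x 27 x 19 mm; leave alone. Origin under its centre.
- bulb: Red rubber bulb, 37 x 68 x 37 mm; leave alone. Origin under its centre.
Mind the look-alikes: they are no part of the job. What is meant by the slide_case is not orange, and is the larger of those in its own colour.

How it is judged (in metres and radians):
On the way, in this order (a step that is already met when the one before it is completed fails the run):
1. the pedal is held down with the box still before the gate (value of joint gate above 0.2 rad and x of slide_case in the frame of chute below -0.08 m), for 0.2 s.
2. the box is halfway through with the gate held down (value of joint gate above 0.2 rad and x of slide_case in the frame of chute between -0.01 and 0.05 m), for 0.1 s.
At the end, for the whole second after the job is handed in: The slide box lies flat and at rest on the deck between the rails, wholly beyond the gate (its middle more than 90.5 mm past the gate line, so the back end clears the blade by about 3 mm or more), and the gate has sprung up behind it (joint below 0.03 rad) (x of slide_case in the frame of chute between 0.0905 and 0.13 m and y of slide_case in the frame of chute between -0.012 and 0.012 m and z of slide_case in the frame of chute between 0.032 and 0.041 m and angle between slide_case's own z axis and vertical below 0.05 rad and linear speed of slide_case below 0.01 m/s and value of joint gate below 0.03 rad); the robot touches nothing.
It fails at once if the box is lifted or tipped (z of slide_case in the frame of chute above 0.05 m or angle between slide_case's own z axis and vertical above 0.12 rad).
It fails at once if the gate is let up while the box is over it (x of slide_case in the frame of chute between -0.077 and 0.079 m and value of joint gate below 0.17 rad).
It fails at once if the tape roll, beaker, cover-glass box or rubber bulb is moved more than 20 mm or knocked over (distance of any of tape_roll, beaker, cover_glass_box, bulb from where it was at the start of the episode above 0.02 m or angle between any of tape_roll, beaker, cover_glass_box's own z axis and vertical above 0.5 rad).
It also fails if it takes over 40 s, if anything falls off the work surface, if the arm or the gripper's body presses on something with over 40 N, if the wrist force passes 120 N, or if a joint passes its speed limit or range.

## Working session

There is one attempt and no reset: what is moved stays moved. The work goes in short steps, Python scripts to look and compute and a tool call to move; the robot and the scene stay as the last step left them, time stands still between calls to the robot, and variables do not carry over. Pictures are saved under pics/ and viewed, at most 10 in all, crops included, and the job is handed in when it is done.

Besides the shell and the picture viewer there is one more tool, called after ">>>" as name(argument=value, ...), one argument or row to a line, values as JSON. servo_tool: Moves the arm, as the interface text tells. Its arguments: {"type":"object","properties":{"steps":{"type":"array"},"newtons":{"type":"number"}},"required":["steps"]}

```bash
mkdir -p pics
cat > h.py <<'E'
import numpy as np, cv2
from rig import env
def snap(n,f):
    T=env.camera_model(n); im,d=env.get_image(n)
    cv2.imwrite(f'pics/{f}.png',im[:,:,::-1]); np.savez(f'pics/{f}.npz',im=im,d=d,T=T['T'],c=[T['cx'],T['cy'],192/np.tan(np.radians(T['fovy']/2))])
def P(f,uv):
    z=np.load(f'pics/{f}.npz'); cx,cy,F=z['c']; out=[]
    for u,v in uv:
        p=z['d'][int(v)-1:int(v)+2,int(u)-1:int(u)+2]; k=np.median(p[p>0]) if (p>0).any() else 0
        out.append((z['T']@[(u-cx)/F*k,(v-cy)/F*k,k,1])[:3])
    return np.array(out)
E
python3 - <<'E'
from h import *
snap('top','top0'); snap('side','side0')
print({k:np.round(v,3) for k,v in env.observe().items()})
a=cv2.imread('pics/top0.png');b=cv2.imread('pics/side0.png')
cv2.imwrite('pics/top0b.png',cv2.resize(a,(800,600),interpolation=cv2.INTER_CUBIC))
cv2.imwrite('pics/side0b.png',cv2.resize(b,(800,600),interpolation=cv2.INTER_CUBIC))
E
```

```text
{'time_s': np.float64(0.1), 'q': array([ 5.7279e+01,  2.1837e+01,  7.4379e+01,  1.0000e-03,  8.3856e+01,
       -1.2335e+01]), 'qvel': array([ 0.047, -0.081, -0.06 ,  0.003,  0.041, -0.011]), 'joint_efforts': array([ 4.0000e-03, -4.4923e+01, -2.3166e+01, -0.0000e+00,  4.0000e-03,
       -0.0000e+00]), 'position': array([0.191, 0.515, 0.25 ]), 'tool_rot': array([[-0.937,  0.348, -0.001],
       [ 0.348,  0.937, -0.001],
       [ 0.   , -0.001, -1.   ]]), 'ft_force': array([-0.008,  0.55 ,  0.192]), 'wrist_torque': array([-0.018, -0.013, -0.017]), 'gripper_force': np.float64(0.0), 'grip_width': np.float64(0.085)}
```

View pics/top0b.png

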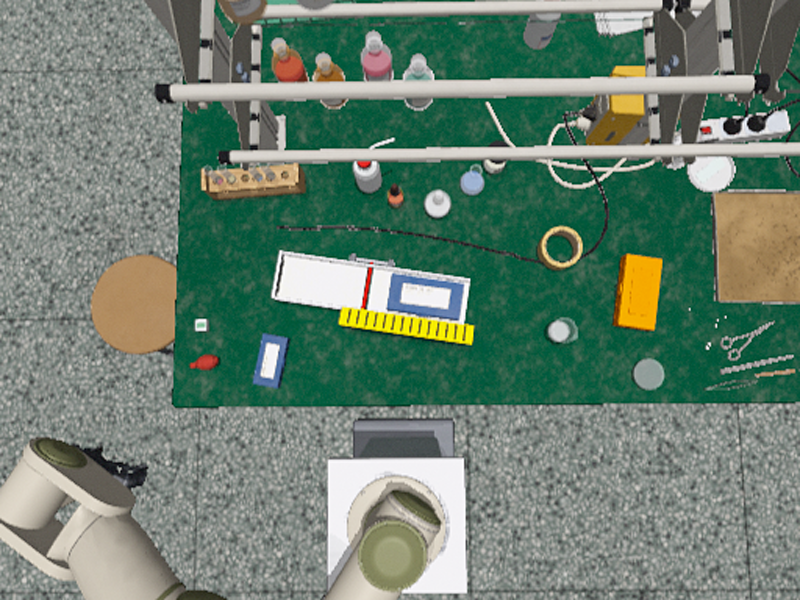

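View pics/side0b.png

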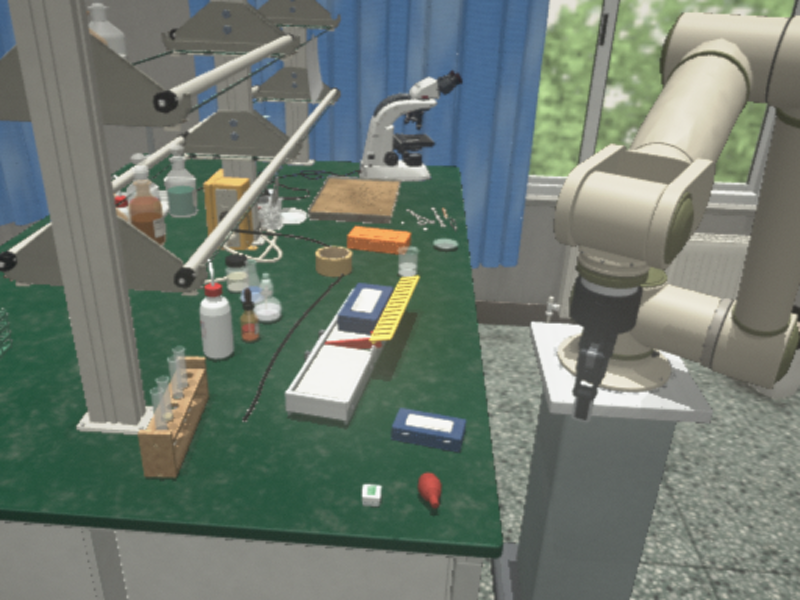

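The top picture shows three boxes (800x600 pixels):
- The dark blue box in the chute at (427,297).
- A smaller dark blue box on the bench at (270,360).
- An orange box at (638,290).

The blue one in the chute fits, since it is the larger of the two blue ones, sits on the deck and isn't orange. The red gate is at x≈368. The pedal runs from (340,317) to (473,335). Travel is to the left in the image, which is world +y. I'll check an enlarged crop.

Run:
```python
from h import *
a=cv2.imread('pics/top0.png')[150:230,165:315]
cv2.imwrite('pics/crop0.png',cv2.resize(a,None,fx=5,fy=5,interpolation=cv2.INTER_CUBIC))
z=np.load('pics/top0.npz'); im=z['im'].astype(int); r,g,b=im[...,0],im[...,1],im[...,2]
print(z['T'].round(3),z['c'])
reg=np.zeros(r.shape,bool); reg[150:230,165:315]=1
for n,m in dict(yellow=(r>150)&(g>130)&(b<90),red=(r>120)&(g<60)&(b<70),blue=(b>r+40)&(r<110)).items():
    v,u=np.nonzero(m&reg); p=P('top0',np.c_[u,v]); 
    rc=cv2.minAreaRect(p[:,:2].astype(np.float32)); print(n,len(p),np.round(rc[0],4),np.round(rc[1],4),rc[2],'z pct',np.percentile(p[:,2],[5,50,95]).round(3)); print(cv2.boxPoints(rc).round(4).tolist())
```

```text
[[-0.01  -0.994  0.108  0.373]
 [-1.     0.011  0.013 -0.053]
 [-0.014 -0.107 -0.994  1.353]
 [ 0.     0.     0.     1.   ]] [261.40882948 191.96569112 364.03313322]
yellow 908 [ 0.4573 -0.0293] [0.318  0.0426] 80.89859008789062 z pct [0.003 0.089 0.094]
[[0.41110000014305115, -0.18299999833106995], [0.45320001244544983, -0.18970000743865967], [0.503600001335144, 0.12430000305175781], [0.46140000224113464, 0.13109999895095825]]
red 60 [0.552  0.0606] [0.0078 0.1094] 81.60765838623047 z pct [0.035 0.05  0.06 ]
[[0.49729999899864197, 0.06469999998807907], [0.6054999828338623, 0.04879999905824661], [0.6065999865531921, 0.05649999901652336], [0.4984000027179718, 0.07240000367164612]]
blue 4694 [0.5319 0.0488] [0.5656 0.2992] 89.3747787475586 z pct [-0.001  0.001  0.074]
[[0.3792000114917755, -0.23240000009536743], [0.6783999800682068, -0.23569999635219574], [0.6845999956130981, 0.32989999651908875], [0.3853999972343445, 0.33320000767707825]]
```

View pics/crop0.png

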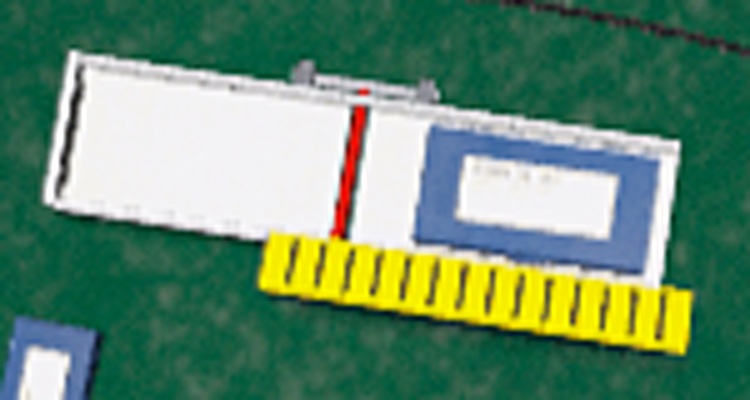

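The crop confirms the larger dark blue box, with corners (432,122), (660,158), (640,272) and (415,240). The gate runs from (362,92) to (340,236), and the far rail from (72,52) to (680,143).

```bash
cat >> h.py <<'E'
def R(f,uv,h):
    z=np.load(f'pics/{f}.npz'); cx,cy,F=z['c']; T=z['T']; out=[]
    for (u,v),k in zip(uv,np.broadcast_to(h,len(uv))):
        d=T[:3,:3]@[(u-cx)/F,(v-cy)/F,1]; out.append(T[:3,3]+d*(k-T[2,3])/d[2])
    return np.array(out)
E
python3 - <<'E'
from h import *
cr=lambda l:(np.array(l,float)-2)/5+[165,150]
show=lambda n,p:print(n,p.round(4).tolist())
rail=R('top0',cr([(72,52),(680,143),(45,205)]),.05); show('rail',rail)
bl=R('top0',cr([(360,108),(340,236)]),[.038,.058]); show('blade',bl)
box=R('top0',cr([(432,122),(660,158),(640,272),(415,240)]),.074); show('box',box)
ped=R('top0',cr([(268,235),(692,290),(686,354),(260,292)]),[.0825,.0825,.0935,.0935]); show('ped',ped)
for n,d in dict(rail=rail[0]-rail[1],boxfar=box[0]-box[1],boxnear=box[3]-box[2],pedi=ped[0]-ped[1],pedo=ped[3]-ped[2]).items():
    print(n,np.linalg.norm(d[:2]).round(4),np.degrees(np.arctan2(d[1],d[0])).round(2))
d=bl[0]-bl[1];print('blade',np.degrees(np.arctan2(d[1],d[0]))+90)
t=np.array([(432,122),(660,158),(640,272),(415,240)]).mean(0)
show('depth box centre, deck', P('top0',cr([(540,140),(200,150),(400,180),(400,275),(540,310)])))
E
```

```text
rail [[0.635, 0.2635, 0.05], [0.5628, -0.178, 0.05], [0.5229, 0.2814, 0.05]]
blade [[0.5931, 0.0542, 0.038], [0.4973, 0.0671, 0.058]]
box [[0.5764, 0.0, 0.074], [0.5487, -0.1614, 0.074], [0.468, -0.1457, 0.074], [0.4923, 0.0126, 0.074]]
ped [[0.4962, 0.1155, 0.0825], [0.4544, -0.1811, 0.0825], [0.4096, -0.1749, 0.0935], [0.4554, 0.1194, 0.0935]]
rail 0.4473 80.72
boxfar 0.1638 80.27
boxnear 0.1601 81.26
pedi 0.2995 81.98
pedo 0.2979 81.15
blade 82.33975440546763
depth box centre, deck [[0.5628, -0.0766, 0.073], [0.5637, 0.1717, 0.0361], [0.5397, 0.0251, 0.0381], [0.4665, 0.0223, 0.0902], [0.4411, -0.0747, 0.0905]]
```

>>> servo_tool(
  steps=[
    {"tx": 1.85, "ty": -4.58, "yaw": -5.24, "claw": 6.0},
    {"tx": 1.85, "ty": -4.58, "yaw": -5.24, "claw": 6.0},
    {"tx": 1.85, "ty": -4.58, "yaw": -5.24, "claw": 6.0},
    {"tx": 1.85, "ty": -4.58, "yaw": -5.24, "claw": 6.0},
    {"tx": 1.85, "ty": -4.58, "yaw": -5.24, "claw": 6.0},
    {"tx": 1.85, "ty": -4.58, "yaw": -5.24, "claw": 6.0},
    {"tx": 1.85, "ty": -4.58, "yaw": -5.24, "claw": 6.0},
    {"tx": 1.85, "ty": -4.58, "yaw": -5.24, "claw": 6.0},
    {"tx": 1.85, "ty": -4.58, "yaw": -5.24, "claw": 6.0},
    {"tx": 1.85, "ty": -4.58, "yaw": -5.24, "claw": 6.0},
    {"tx": 1.85, "ty": -4.58, "yaw": -5.24, "claw": 6.0},
    {"tx": 1.85, "ty": -4.58, "yaw": -5.24, "claw": 6.0},
    {"tx": 1.85, "ty": -4.58, "yaw": -5.24, "claw": 6.0},
    {"tx": 1.85, "ty": -4.58, "yaw": -5.24, "claw": 6.0},
    {"tx": 1.85, "ty": -4.58, "yaw": -5.24, "claw": 6.0},
    {"tz": -4, "claw": 6.0},
    {"tz": -4, "claw": 6.0},
    {"claw": 6.0},
    {"claw": 6.0},
  ],
)

```text
invalid input at $.steps[0]: expected keys tx, ty, tz, yaw, claw
```

>>> servo_tool(
  steps=[
    {"tx": 1.85, "ty": -4.58, "tz": 0, "yaw": -5.24, "claw": 6},
    {"tx": 1.85, "ty": -4.58, "tz": 0, "yaw": -5.24, "claw": 6},
    {"tx": 1.85, "ty": -4.58, "tz": 0, "yaw": -5.24, "claw": 6},
    {"tx": 1.85, "ty": -4.58, "tz": 0, "yaw": -5.24, "claw": 6},
    {"tx": 1.85, "ty": -4.58, "tz": 0, "yaw": -5.24, "claw": 6},
    {"tx": 1.85, "ty": -4.58, "tz": 0, "yaw": -5.24, "claw": 6},
    {"tx": 1.85, "ty": -4.58, "tz": 0, "yaw": -5.24, "claw": 6},
    {"tx": 1.85, "ty": -4.58, "tz": 0, "yaw": -5.24, "claw": 6},
    {"tx": 1.85, "ty": -4.58, "tz": 0, "yaw": -5.24, "claw": 6},
    {"tx": 1.85, "ty": -4.58, "tz": 0, "yaw": -5.24, "claw": 6},
    {"tx": 1.85, "ty": -4.58, "tz": 0, "yaw": -5.24, "claw": 6},
    {"tx": 1.85, "ty": -4.58, "tz": 0, "yaw": -5.24, "claw": 6},
    {"tx": 1.85, "ty": -4.58, "tz": 0, "yaw": -5.24, "claw": 6},
    {"tx": 1.85, "ty": -4.58, "tz": 0, "yaw": -5.24, "claw": 6},
    {"tx": 1.85, "ty": -4.58, "tz": 0, "yaw": -5.24, "claw": 6},
    {"tx": 0, "ty": 0, "tz": -4, "yaw": 0, "claw": 6},
    {"tx": 0, "ty": 0, "tz": -4, "yaw": 0, "claw": 6},
    {"tx": 0, "ty": 0, "tz": 0, "yaw": 0, "claw": 6},
    {"tx": 0, "ty": 0, "tz": 0, "yaw": 0, "claw": 6},
  ],
)

```text
time_s: 2.0
position: [0.4693, -0.1715, 0.171]
tool_rot: [[0.156, 0.988, -0.0], [0.988, -0.156, 0.0], [0.0, -0.0, -1.0]]
ft_force: [0.5, 0.2, 1.7]
grip_width: 0.06
gripper_force: 0.0
```

Run:
```python
from h import *
s=env.observe(); print(s['time_s'],s['position'].round(4),s['tool_rot'].round(3).tolist(),s['grip_width'],s['ft_force'].round(2),env.tcp_to_tips)
snap('wrist','w1'); snap('side','s1')
a=cv2.imread('pics/w1.png'); b=cv2.resize(cv2.imread('pics/s1.png')[150:270,170:320],(400,320),interpolation=cv2.INTER_CUBIC)
c=np.zeros((384,800,3),np.uint8); c[:300,:400]=cv2.resize(a,(400,300)); c[:320,400:]=b
cv2.imwrite('pics/m1.png',c)
```

```text
2.0 [ 0.4693 -0.1715  0.171 ] [[0.156, 0.988, -0.0], [0.988, -0.156, 0.0], [0.0, -0.0, -1.0]] 0.06000705539524316 [0.5  0.21 1.75] 0.019
```

View pics/m1.png

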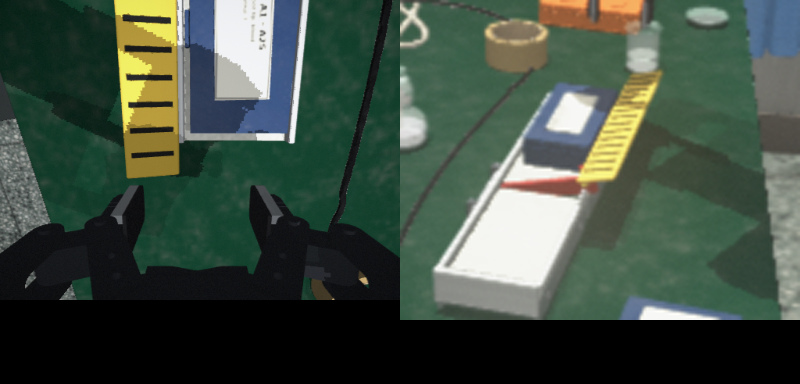

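The left picture (wrist) shows the pedal's near end at (126,177)–(180,173) and the box's rear edge at (192,132)–(286,137). I'll check the offsets with these.

Run:
```python
from h import *
k=1.28
uv=np.array([(126,177),(180,173),(190,132),(286,137),(293,142)])*k
p=R('w1',uv,[.0935,.083,.074,.074,.05]); d=P('w1',uv+[[3,-5],[-3,-5],[4,-4],[-4,-4],[-2,-2]])
a=np.radians(81); X=np.array([np.cos(a),np.sin(a)]);Y=np.array([-X[1],X[0]]);O=np.array([.5442,.0617])
print('chute xy',np.c_[(p[:,:2]-O)@X,(p[:,:2]-O)@Y].round(4).tolist(),'depth z',d[:,2].round(4))
q=np.array([.4693,-.1715])-O; print('tcp',q@X,q@Y)
e=p[3]-p[2]; print(np.degrees(np.arctan2(e[1],e[0]))+90)
```

```text
chute xy [[-0.2531, 0.0938], [-0.2534, 0.0506], [-0.2197, 0.0422], [-0.2239, -0.0399], [-0.2338, -0.0553]] depth z [0.0934 0.0831 0.0733 0.0361 0.0497]
tcp -0.24204586245829945 0.03749733946319399
78.02489905585284
```

>>> servo_tool(
  steps=[
    {"tx": 0, "ty": 0, "tz": -3, "yaw": 0, "claw": 6},
    {"tx": 0, "ty": 0, "tz": -3, "yaw": 0, "claw": 6},
    {"tx": 0, "ty": 0, "tz": -1, "yaw": 0, "claw": 6},
    {"tx": 0, "ty": 0, "tz": -1, "yaw": 0, "claw": 6},
    {"tx": 0, "ty": 0, "tz": -1, "yaw": 0, "claw": 6},
    {"tx": 0, "ty": 0, "tz": 0, "yaw": 0, "claw": 6},
  ],
)

```text
time_s: 2.7
position: [0.4695, -0.1718, 0.0804]
tool_rot: [[0.156, 0.988, 0.001], [0.988, -0.156, -0.001], [-0.001, 0.001, -1.0]]
ft_force: [-0.7, -0.3, 3.4]
grip_width: 0.0601
gripper_force: 1.6
```

>>> servo_tool(
  steps=[
    {"tx": 0, "ty": 0, "tz": -0.5, "yaw": 0, "claw": 6},
    {"tx": 0, "ty": 0, "tz": 0, "yaw": 0, "claw": 6},
  ],
)

```text
time_s: 2.9
position: [0.4693, -0.1717, 0.0755]
tool_rot: [[0.156, 0.988, 0.001], [0.988, -0.156, -0.001], [-0.001, 0.001, -1.0]]
ft_force: [-1.2, -1.2, 3.9]
grip_width: 0.0599
gripper_force: 1.9
```

>>> servo_tool(
  steps=[
    {"tx": 0, "ty": 0, "tz": -0.4, "yaw": 0, "claw": 6},
    {"tx": 0, "ty": 0, "tz": 0, "yaw": 0, "claw": 6},
  ],
)

```text
time_s: 3.1
position: [0.4691, -0.1716, 0.0713]
tool_rot: [[0.156, 0.988, -0.0], [0.988, -0.156, -0.0], [-0.0, -0.0, -1.0]]
ft_force: [-1.6, -1.5, 4.6]
grip_width: 0.0597
gripper_force: 2.1
```

Run:
```python
from h import *
print(env.observe()['ft_force'].round(2))
snap('side','s2'); snap('wrist','w2')
b=cv2.resize(cv2.imread('pics/s2.png')[150:270,190:310],(400,400),interpolation=cv2.INTER_CUBIC)
c=np.zeros((400,800,3),np.uint8); c[:300,:400]=cv2.resize(cv2.imread('pics/w2.png'),(400,300)); c[:,400:]=b
cv2.imwrite('pics/m2.png',c)
```

```text
[-1.6  -1.48  4.57]
```

View pics/m2.png

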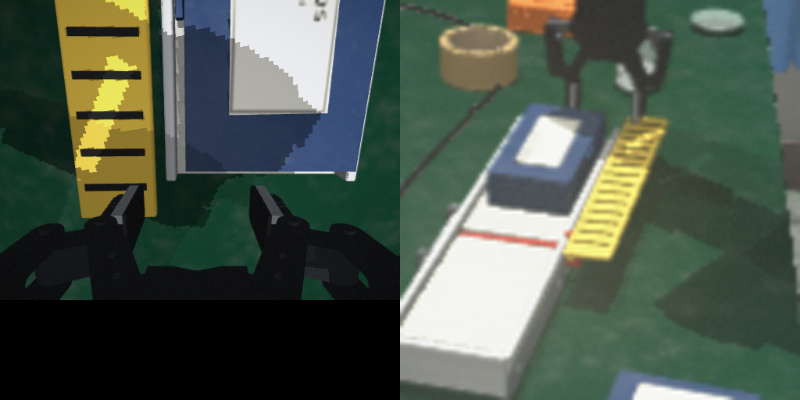

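The gate blade is now about level with the deck (red line at (510,240)), the pedal finger is on the pedal and the other finger is behind the box. I'll press on until the stop is felt.

>>> servo_tool(
  steps=[
    {"tx": 0, "ty": 0, "tz": -0.2, "yaw": 0, "claw": 6},
    {"tx": 0, "ty": 0, "tz": 0, "yaw": 0, "claw": 6},
  ],
)

```text
time_s: 3.4
position: [0.469, -0.1715, 0.0692]
tool_rot: [[0.156, 0.988, -0.0], [0.988, -0.156, 0.0], [0.0, -0.0, -1.0]]
ft_force: [-3.0, -0.9, 5.4]
grip_width: 0.06
gripper_force: 2.2
```

>>> servo_tool(
  steps=[
    {"tx": 0, "ty": 0, "tz": -0.1, "yaw": 0, "claw": 6},
    {"tx": 0, "ty": 0, "tz": 0, "yaw": 0, "claw": 6},
  ],
)

```text
time_s: 3.6
position: [0.4689, -0.1714, 0.0682]
tool_rot: [[0.156, 0.988, -0.0], [0.988, -0.156, 0.0], [0.0, -0.0, -1.0]]
ft_force: [-3.5, -0.6, 4.3]
grip_width: 0.0602
gripper_force: 2.3
```

>>> servo_tool(
  steps=[
    {"tx": 0, "ty": 0, "tz": -0.1, "yaw": 0, "claw": 6},
    {"tx": 0, "ty": 0, "tz": 0, "yaw": 0, "claw": 6},
  ],
)

```text
time_s: 3.8
position: [0.4689, -0.1714, 0.0672]
tool_rot: [[0.156, 0.988, -0.0], [0.988, -0.156, 0.0], [0.0, -0.0, -1.0]]
ft_force: [-3.9, -0.2, 3.7]
grip_width: 0.0598
gripper_force: 2.4
```

>>> servo_tool(
  steps=[
    {"tx": 0, "ty": 0, "tz": -0.1, "yaw": 0, "claw": 6},
    {"tx": 0, "ty": 0, "tz": 0, "yaw": 0, "claw": 6},
  ],
)

```text
time_s: 4.0
position: [0.469, -0.1713, 0.0662]
tool_rot: [[0.156, 0.988, -0.0], [0.988, -0.156, 0.0], [0.0, -0.0, -1.0]]
ft_force: [-4.1, 0.0, 4.7]
grip_width: 0.0601
gripper_force: 2.4
```

Run:
```python
from h import *
snap('wrist','w3'); z=np.load('pics/w3.npz'); im=z['im'].astype(int)
v,u=np.nonzero((im[...,0]>90)&(im[...,1]>70)&(im[...,2]<60)&(im[...,0]>im[...,1]))
p=P('w3',np.c_[u,v]); O=np.array([.5442,.0617]);a=np.radians(81); X=np.array([np.cos(a),np.sin(a)]);Y=np.array([-X[1],X[0]])
x,y=(p[:,:2]-O)@X,(p[:,:2]-O)@Y; m=(p[:,2]>.03)&(p[:,2]<.12)&(y>.055)&(y<.115)&(x<-.1)
f=np.polyfit(y[m],p[m,2],1); print(m.sum(),'slope',f[0],'z at .084',np.polyval(f,.084),y[m].min(),y[m].max())
print(env.observe()['ft_force'].round(2))
```

```text
19991 slope 0.005235632750422963 z at .084 0.05194883399039773 0.060800075041313115 0.10478219979082135
[-3.49  1.36  5.27]
```

>>> servo_tool(
  steps=[
    {"tx": 0, "ty": 0, "tz": -0.1, "yaw": 0, "claw": 6},
    {"tx": 0, "ty": 0, "tz": 0, "yaw": 0, "claw": 6},
    {"tx": 0.05, "ty": 0.3, "tz": 0, "yaw": 0, "claw": 6},
    {"tx": 0.09, "ty": 0.59, "tz": 0, "yaw": 0, "claw": 6},
    {"tx": 0.09, "ty": 0.59, "tz": 0, "yaw": 0, "claw": 6},
    {"tx": 0.1, "ty": 0.6, "tz": 0, "yaw": 0, "claw": 6},
    {"tx": 0.09, "ty": 0.59, "tz": 0, "yaw": 0, "claw": 6},
    {"tx": 0.09, "ty": 0.59, "tz": 0, "yaw": 0, "claw": 6},
    {"tx": 0.1, "ty": 0.6, "tz": 0, "yaw": 0, "claw": 6},
    {"tx": 0.09, "ty": 0.59, "tz": 0, "yaw": 0, "claw": 6},
  ],
)

```text
time_s: 5.05
position: [0.4768, -0.1269, 0.0657]
tool_rot: [[0.156, 0.988, 0.002], [0.988, -0.156, -0.001], [-0.001, 0.002, -1.0]]
ft_force: [-1.1, -5.1, 4.7]
grip_width: 0.0598
gripper_force: 3.2
```

```bash
cat >> h.py <<'E'
def ped(f):
    snap('wrist',f); z=np.load(f'pics/{f}.npz'); im=z['im'].astype(int)
    O=np.array([.5442,.0617]);a=np.radians(81); X=np.array([np.cos(a),np.sin(a)]);Y=np.array([-X[1],X[0]])
    r,g,b=im[...,0],im[...,1],im[...,2]
    v,u=np.nonzero((r>90)&(g>70)&(b<60)&(r>g)); p=P(f,np.c_[u,v])
    x,y=(p[:,:2]-O)@X,(p[:,:2]-O)@Y; m=(p[:,2]>.03)&(p[:,2]<.12)&(y>.055)&(y<.115)
    k=np.polyfit(y[m],p[m,2],1); print('pedal slope',k[0],'z',np.polyval(k,.084))
    v,u=np.nonzero((b>r+25)&(r<110)); p=P(f,np.c_[u,v]); x,y=(p[:,:2]-O)@X,(p[:,:2]-O)@Y
    m=(abs(p[:,2]-.073)<.006)&(abs(y)<.055); print('box top x range',np.percentile(x[m],[.5,99.5]),'y',np.percentile(y[m],[.5,99.5]),'z',np.median(p[m,2]))
    s=env.observe(); q=s['position'][:2]-O; print('tcp',q@X,q@Y,s['position'][2],s['ft_force'].round(2),s['time_s'])
E
python3 -c "
from h import *
ped('w4')"
```

```text
pedal slope 0.000752246492374875 z 0.05125550885291427
box top x range [-0.18632506 -0.10220762] y [-0.04074483  0.04484184] z 0.07303794048448742
tcp -0.19611597567447375 0.037144562892941435 0.0656500590968671 [ 0.5  -2.33  3.93] 5.1
```

>>> servo_tool(
  steps=[
    {"tx": 0.09, "ty": 0.59, "tz": 0, "yaw": 0, "claw": 6},
    {"tx": 0.09, "ty": 0.59, "tz": 0, "yaw": 0, "claw": 6},
    {"tx": 0.1, "ty": 0.6, "tz": 0, "yaw": 0, "claw": 6},
    {"tx": 0.09, "ty": 0.59, "tz": 0, "yaw": 0, "claw": 6},
    {"tx": 0.09, "ty": 0.59, "tz": 0, "yaw": 0, "claw": 6},
    {"tx": 0.1, "ty": 0.6, "tz": 0, "yaw": 0, "claw": 6},
    {"tx": 0.09, "ty": 0.59, "tz": 0, "yaw": 0, "claw": 6},
    {"tx": 0.09, "ty": 0.59, "tz": 0, "yaw": 0, "claw": 6},
    {"tx": 0.1, "ty": 0.6, "tz": 0, "yaw": 0, "claw": 6},
    {"tx": 0.09, "ty": 0.59, "tz": 0, "yaw": 0, "claw": 6},
    {"tx": 0.09, "ty": 0.59, "tz": 0, "yaw": 0, "claw": 6},
    {"tx": 0.1, "ty": 0.6, "tz": 0, "yaw": 0, "claw": 6},
    {"tx": 0.09, "ty": 0.59, "tz": 0, "yaw": 0, "claw": 6},
    {"tx": 0.09, "ty": 0.59, "tz": 0, "yaw": 0, "claw": 6},
    {"tx": 0.1, "ty": 0.6, "tz": 0, "yaw": 0, "claw": 6},
    {"tx": 0.09, "ty": 0.59, "tz": 0, "yaw": 0, "claw": 6},
    {"tx": 0.09, "ty": 0.59, "tz": 0, "yaw": 0, "claw": 6},
    {"tx": 0.1, "ty": 0.6, "tz": 0, "yaw": 0, "claw": 6},
  ],
)

```text
time_s: 6.9
position: [0.4933, -0.0202, 0.0657]
tool_rot: [[0.156, 0.988, 0.001], [0.988, -0.156, -0.001], [-0.001, 0.001, -1.0]]
ft_force: [-1.4, -6.1, 6.5]
grip_width: 0.06
gripper_force: 3.8
```

```bash
python3 -c "
from h import *
ped('w5')"
```

```text
pedal slope 0.0017118853926228765 z 0.05125373059446402
box top x range [-0.07872504  0.00574545] y [-0.04156668  0.04366144] z 0.07304185315390099
tcp -0.08806308709543773 0.037524959495195624 0.06562704733176174 [ 1.17 -2.28  4.02] 6.95
```

>>> servo_tool(
  steps=[
    {"tx": 0.09, "ty": 0.59, "tz": 0, "yaw": 0, "claw": 6},
    {"tx": 0.09, "ty": 0.59, "tz": 0, "yaw": 0, "claw": 6},
    {"tx": 0.1, "ty": 0.6, "tz": 0, "yaw": 0, "claw": 6},
    {"tx": 0.09, "ty": 0.59, "tz": 0, "yaw": 0, "claw": 6},
    {"tx": 0.09, "ty": 0.59, "tz": 0, "yaw": 0, "claw": 6},
    {"tx": 0.1, "ty": 0.6, "tz": 0, "yaw": 0, "claw": 6},
    {"tx": 0.09, "ty": 0.59, "tz": 0, "yaw": 0, "claw": 6},
    {"tx": 0.09, "ty": 0.59, "tz": 0, "yaw": 0, "claw": 6},
    {"tx": 0.1, "ty": 0.6, "tz": 0, "yaw": 0, "claw": 6},
    {"tx": 0.09, "ty": 0.59, "tz": 0, "yaw": 0, "claw": 6},
    {"tx": 0.09, "ty": 0.59, "tz": 0, "yaw": 0, "claw": 6},
    {"tx": 0.1, "ty": 0.6, "tz": 0, "yaw": 0, "claw": 6},
    {"tx": 0.09, "ty": 0.59, "tz": 0, "yaw": 0, "claw": 6},
    {"tx": 0.09, "ty": 0.59, "tz": 0, "yaw": 0, "claw": 6},
    {"tx": 0.1, "ty": 0.6, "tz": 0, "yaw": 0, "claw": 6},
    {"tx": 0.06, "ty": 0.4, "tz": 0, "yaw": 0, "claw": 6},
    {"tx": 0.05, "ty": 0.3, "tz": 0, "yaw": 0, "claw": 6},
    {"tx": 0.03, "ty": 0.2, "tz": 0, "yaw": 0, "claw": 6},
    {"tx": 0, "ty": 0, "tz": 0, "yaw": 0, "claw": 6},
  ],
)

```text
time_s: 8.85
position: [0.5082, 0.0782, 0.0653]
tool_rot: [[0.156, 0.988, -0.0], [0.988, -0.156, 0.0], [0.0, -0.0, -1.0]]
ft_force: [-1.7, -2.5, 4.5]
grip_width: 0.0599
gripper_force: 2.3
```

```bash
python3 -c "
from h import *
ped('w6')"
```

```text
pedal slope -0.0007282450488879123 z 0.05092470639724575
box top x range [0.02022962 0.10527763] y [-0.04302857  0.04188334] z 0.07253873122899164
tcp 0.01060721468789965 0.038135702075187246 0.06528848046599442 [-0.43 -1.95  5.17] 8.9
```

>>> servo_tool(
  steps=[
    {"tx": -0.03, "ty": -0.2, "tz": 0, "yaw": 0, "claw": 6},
    {"tx": -0.02, "ty": -0.1, "tz": 0, "yaw": 0, "claw": 6},
    {"tx": 0, "ty": 0, "tz": 0.5, "yaw": 0, "claw": 6},
    {"tx": 0, "ty": 0, "tz": 1, "yaw": 0, "claw": 6},
    {"tx": 0, "ty": 0, "tz": 1, "yaw": 0, "claw": 6},
    {"tx": 0, "ty": 0, "tz": 1, "yaw": 0, "claw": 6},
    {"tx": 0, "ty": 0, "tz": 1, "yaw": 0, "claw": 6},
    {"tx": 0, "ty": 0, "tz": 2, "yaw": 0, "claw": 6},
    {"tx": 0, "ty": 0, "tz": 3, "yaw": 0, "claw": 6},
    {"tx": 0, "ty": 0, "tz": 3, "yaw": 0, "claw": 6},
    {"tx": 0, "ty": 0, "tz": 3, "yaw": 0, "claw": 6},
    {"tx": 0, "ty": 0, "tz": 0, "yaw": 0, "claw": 6},
    {"tx": 0, "ty": 0, "tz": 0, "yaw": 0, "claw": 6},
  ],
)

```text
time_s: 10.2
position: [0.5072, 0.0749, 0.2205]
tool_rot: [[0.156, 0.988, -0.0], [0.988, -0.156, -0.0], [-0.0, -0.0, -1.0]]
ft_force: [0.5, 0.0, -1.0]
grip_width: 0.0601
gripper_force: 0.0
```

Run:
```python
from h import *
ped('w7'); snap('side','s7')
b=cv2.resize(cv2.imread('pics/s7.png')[150:270,170:320],(400,320),interpolation=cv2.INTER_CUBIC)
c=np.zeros((320,800,3),np.uint8); c[:300,:400]=cv2.resize(cv2.imread('pics/w7.png'),(400,300)); c[:,400:]=b
cv2.imwrite('pics/m7.png',c)
```

```text
pedal slope 0.24658698562173204 z 0.09109520932488317
box top x range [0.02068612 0.14309587] y [-0.0452596   0.04126885] z 0.07251339785386596
tcp 0.007232168817947947 0.03876057627278331 0.21971136821421494 [-0.17 -0.62 -1.19] 10.25
```

View pics/m7.png

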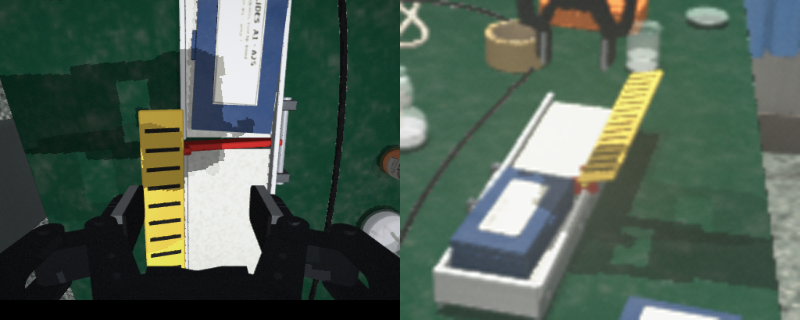

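The box lies flat beyond the gate: its rear edge, at about (230,130) in the wrist view, is ahead of the raised red blade at (230,145). The pedal is up and the gripper is clear of everything.

```bash
python3 -c "
from rig import env
print(env.close_job())"
```

```text
the job is handed in; nothing more can be done
None
```

I handed the job in at about 10 s. The last measurement before that had the box flat at chute x ≈ 0.104 m, wholly past the gate, with the gate sprung up behind it and the arm clear. No verdict came back.

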